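# Lock the access panel of the control box

### The arm

A 6-joint arm with a two-finger parallel gripper is mounted at the origin on a cart in front of the work surface, level with it; the furniture and walls round the work are solid. World frame = base frame: x ahead of the robot, y to its left, z up, the work surface at z = 0. Lengths are in m, angles in degrees, forces in N, time in s.
With the tool pointing down it reaches from about 0.35 to 0.875 m from the base axis. Payload 4.2 kg.
Tool frame: the origin (TCP) lies on the centre line of the jaws, within the pads' length; the fingertips stand 11 mm ahead of it and the grasp point (between the pads) lies 8 mm behind it; z points along the fingers, y is the line along which they close (so a half turn about z gives the same grasp; the last joint's range is limited). The gripper opens to 87 mm and grips with 3 to 60 N. Pads are 19 mm wide; open, the fingers measure 117 mm over their backs; the gripper's body (75 mm by 190 mm) begins 51 mm behind the grasp point.
Start: joints at [85.863, 22.042, 0.453, 0, -68.411, -14.817], TCP at [0.203, 0.591, 0.234] pointing down, gripper open.
Joint ranges: [-179.83, 179.83], [-69.29, 118.12], [-61.27, 80.66], [-181.25, 117.63], [-171.15, -9.14], [-177.46, 177.46]. Speed limits (degrees/s): [159.86, 159.86, 180, 180, 180, 180].

### API

Orientations are given as a 3x3 rotation matrix whose columns are the frame's x, y, z axes.
In Python, from station import r gives the robot as it stands.
- The arm moves only by the tool servo_tool, never from a script. Its argument "commands" is a list that holds one entry, the list of rows, each a list of 7 numbers: the closure, from 0 (fully open) to 1 (shut), then the shift along the tool's x, y, z in mm, then the turn, a rotation vector about the tool's x, y, z in rad. In form: [[[claw, x, y, z, ax, ay, az], ...]]. A call has exactly 5 rows; each row is the pose to reach, as a shift and turn from the pose commanded when the call began, along the tool's axes at that moment; what a row does not reach only later rows make up. A row lasts 1/10 s, in which the tool goes at most 50 mm and 8.59 degrees, less where a joint would pass 70% of its speed; a pose out of reach is approached as far as the arm can. A call with a gripper value outside its range is refused whole. The fingers move at their own pace and stop on an object; the grip force is fixed at half the most. Time passes only in rows, so rows that repeat a pose let the fingers close, or fill a call up. It gives the time, the measured TCP pose, the force, the opening and the grip force at its end, in the units of the state.
- r.sense(): the state, without advancing time (a new reading comes with each control period).
- r.capture(name): name is "side" or "top" or "wrist"; returns a dict with "pixels" (420x560x3 uint8, red, green, blue), "camera_matrix" (3x3 intrinsics, pixels), "dist" ([k1, k2, p1, p2, k3] as OpenCV has them; the pictures are not rectified), "R" (3x3) and "t" (3): a world point X has camera coordinates R X + t. Camera axes: x right, y down, z forward; pixel columns grow to the right and rows downward; lengths in m; the calibration is good to about 2 mm. A picture is of the moment at which its call begins. There is no depth.
- r.finish_job(): hands the job in; it is judged then, once.
The state is a dict: "time_s": time; "joints": joint angles; "joint_velocities": joint speeds; "effort": joint torques, N m; "tcp_pos": TCP position; "ee_rot": TCP orientation; "wrist_force": force on the tool from outside, world axes, zero at the start; "moment": the same for the moment, N m; "gripper_width": opening from 0.0 (shut) to 1.0 (fully open); "gripper_force": force on a finger pad.
Only numpy, scipy, OpenCV 4.12 (cv2) and the standard library are available. Lean on these libraries where they do the work, as an engineer would, in place of code of your own. Each camera call takes 0.05 s, during which the arm holds its last target. There are 200 camera calls.

### The job

The white access panel of the grey control box stands ajar. With the fingertips only, press the panel shut and turn both red slotted quarter-turn fasteners clockwise to their stops, so that the panel stays locked down when you let go. Do not grip or prise up the panel, and leave the other things on the desk alone.

Things in the scene. Friction and masses are not known exactly. Their poses are not given: they have to be found in the camera images.
- control_box: Grey control box, fixed, 190 (x) x 250 (y) x 60 mm to its rim; origin at the centre of its underside, x away from the robot, z up. A white 4 mm panel covers its top, hinged along the far edge (hinge axis along y at x = +95, z = 60 mm). Fastener axes at x = -45, y = +62 (left) and -62 mm (right).
- panel (a joint): Angle of the panel, rad: 0 is shut on the rim, growing as its near edge rises. A spring holds it ajar at about 0.12 (fasteners 17 mm above shut); pressing it shut at a fastener takes about 5 N. It springs up again unless a fastener's tongue is caught under the rim. Locked, it rests at up to about 0.015.
- cam_left (a joint): Turn of the left (+y) fastener, rad: 0 open, 1.57 at its locked stop, clockwise seen from above. Stays where left; about 0.1 N m to turn. Its tongue below the panel swings beneath the box's front rim, but only while the panel is held shut; turned with the panel ajar, the tongue sits above the rim and keeps the panel from closing until turned back.
- cam_right (a joint): Turn of the right (-y) fastener; exactly like the left one, also clockwise to lock.
- slot_left (a point): Centre of the floor of the left fastener's slot, on its axis; frame turns with the fastener, z up, y along the slot. Red 80 mm disc, split right across by a slot 28 mm wide, 80 long, 15 deep, flush in a fixed dark collar (outer 92 mm, 18 mm above the panel). Open, the slot lies left-right (box's y); locked, fore-and-aft (box's x). Slot floor 67 mm above the desk when the panel is shut.
- slot_right (a point): The same point and frame on the right fastener, of the same make. On both, a yellow dot on one red cheek is toward the robot when open and to the left when locked.
- side_cutters: Loose red-handled side cutters, 138 x 55 x 12 mm, lying on the desk beyond the box to the left; origin under the middle. Bystander.
- screwdriver: Loose blue screwdriver, 151 x 23 x 23 mm, right of the box; origin under the middle. Bystander.
- flux_jar: Loose amber jar with a black cap, 45 mm across, 42 mm high, right of the box; origin under the middle. Bystander.
- hex_keys: Loose set of hex keys in a red holder, 32 x 99 x 21 mm, on the right of the desk; origin under the middle. Bystander.
- tape_roll: Loose roll of tape, 83 mm across, 26 mm high, far right; origin under the middle. Bystander.

How it is judged (in metres and radians):
On the way:
1. the panel is pressed shut while both fasteners are still open (value of joint panel below 0.03 rad and value of joint each of cam_left, cam_right below 1.2 rad), for 0.1 s.
At the end, for the whole second after the job is handed in: The panel is held shut by its fasteners (within 0.03 rad of the rim, at rest) and both fasteners are turned to at least 1.35 rad of their 1.57 rad (value of joint panel below 0.03 rad and value of joint each of cam_left, cam_right above 1.35 rad and velocity of joint panel between -0.02 and 0.02 rad/s); the robot touches nothing.
It fails at once if the panel is lifted or prised further open than it stood (beyond 0.25 rad) (value of joint panel above 0.25 rad).
It fails at once if a bystander is moved or lifted by more than 25 mm (distance of any of side_cutters, screwdriver, flux_jar, hex_keys, tape_roll from where it was at the start of the episode above 0.025 m).
It also fails if it takes over 58 s, if anything falls off the work surface, if the arm or the gripper's body presses on something with over 40 N, if the wrist force passes 120 N, or if a joint passes its speed limit or range.

## Working session

There is one attempt and no reset: what is moved stays moved. The work goes in short steps, Python scripts to look and compute and a tool call to move; the robot and the scene stay as the last step left them, time stands still between calls to the robot, and variables do not carry over. Pictures are saved under pics/ and viewed, at most 10 in all, crops included, and the job is handed in when it is done.

Besides the shell and the picture viewer there is one more tool, called after ">>>" by a JSON object that holds its "fn" and its "kwargs". servo_tool: Moves the arm, as the interface text tells. Its arguments: {"type":"object","properties":{"commands":{"type":"array","items":{"type":"array","items":{"type":"array","items":{"type":"number"}}}}},"required":["commands"]}

```bash
mkdir -p pics; python3 - <<'E'
from station import r
import cv2,numpy as np
ims=[]
for n in("top","side"):
    c=r.capture(n); ims.append(c); cv2.imwrite(f"pics/{n}0.png",c["pixels"][:,:,::-1])
    np.savez(n+"0.npz",**c)
s=r.sense();print(s["tcp_pos"],s["ee_rot"],s["wrist_force"],s["time_s"])
E
```

```text
[0.20282545 0.59063813 0.23256814] [[ 9.45716138e-01 -3.24993369e-01 -5.43769374e-04]
 [-3.24993810e-01 -9.45714285e-01 -1.87478950e-03]
 [ 9.50436908e-05  1.94974036e-03 -9.99998095e-01]] [ 0.01353911  0.21425262 -0.53026813] 0.1
```

View pics/top0.png

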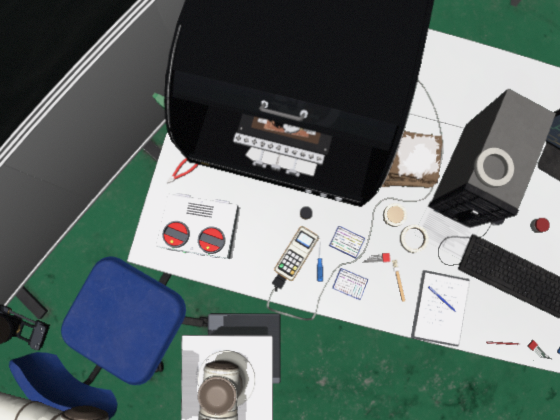

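View pics/side0.png

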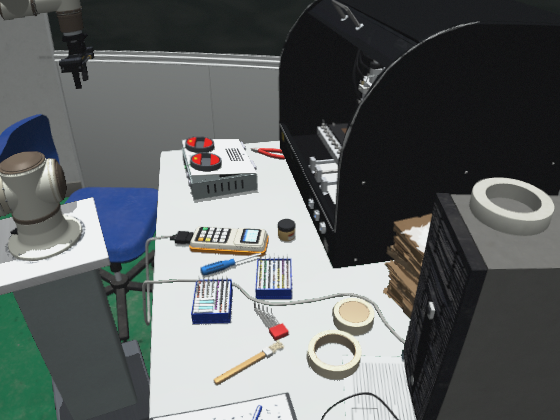

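The top view shows the box at about (198,226) with its red discs at (176,235) and (211,241), both open. In the side view the discs are at (200,144) and (206,161). Next I triangulate them.

```bash
cat >h.py <<'E'
import cv2,numpy as np
def und(c,p): return cv2.undistortPoints(np.array(p,float).reshape(-1,1,2),c["camera_matrix"],c["dist"]).reshape(-1,2)
def plane(c,p,z):
    d=np.c_[und(c,p),np.ones(len(p))]@c["R"]; o=-c["R"].T@c["t"]
    return o+d*((z-o[2])/d[:,2])[:,None]
def tri(a,pa,b,pb):
    P=[np.c_[c["R"],c["t"]] for c in(a,b)]
    X=cv2.triangulatePoints(*P,und(a,pa).T,und(b,pb).T); return (X[:3]/X[3]).T
def red(c,box,amin=8):
    x0,y0,x1,y1=box; h=cv2.cvtColor(c["pixels"],cv2.COLOR_RGB2HSV)
    m=(((h[...,0]<8)|(h[...,0]>172))&(h[...,1]>150)&(h[...,2]>90)).astype(np.uint8)
    n,l,s,ct=cv2.connectedComponentsWithStats(m)
    return m,[(s[i],ct[i]) for i in range(1,n) if s[i][4]>=amin and x0<ct[i][0]<x1 and y0<ct[i][1]<y1]
E
python3 - <<'E'
from h import *
C={n:dict(np.load(n+"0.npz")) for n in("top","side")}
B={"top":[[155,215,193,255],[193,222,230,260]],"side":[[180,130,218,152],[186,152,225,172]]}
P={}
for n in C:
    P[n]=[]
    for b in B[n]:
        m,_=red(C[n],b); ys,xs=np.nonzero(m[b[1]:b[3],b[0]:b[2]])
        pts=np.c_[xs+b[0],ys+b[1]].astype(np.float32)
        e=cv2.fitEllipse(cv2.convexHull(pts)); print(n,len(pts),e); P[n].append(e[0])
print("tri",tri(C["top"],P["top"],C["side"],P["side"]))
for z in(.095,.099):print(plane(C["top"],P["top"],z),plane(C["side"],P["side"],z))
t=C["top"]["pixels"][185:265,150:245,::-1];s=C["side"]["pixels"][125:205,170:265,::-1]
cv2.imwrite("pics/crop0.png",np.vstack([cv2.resize(t,None,fx=3.6,fy=3.6,interpolation=2),cv2.resize(s,None,fx=3.6,fy=3.6,interpolation=2)]))
E
```

```text
top 216 ((174.96206665039062, 233.32504272460938), (21.35981559753418, 23.290958404541016), 44.357269287109375)
top 221 ((210.75123596191406, 239.45787048339844), (22.322547912597656, 23.07999610900879), 40.39497375488281)
side 111 ((199.27223205566406, 141.6144561767578), (9.767120361328125, 25.207876205444336), 93.1899642944336)
side 136 ((205.30836486816406, 158.7462615966797), (11.246636390686035, 27.58392906188965), 91.78703308105469)
tri [[0.5007892  0.16551028 0.10071305]
 [0.48031118 0.04261196 0.10082064]]
[[0.50169613 0.16683049 0.095     ]
 [0.48084668 0.04355073 0.095     ]] [[0.50365823 0.17783661 0.095     ]
 [0.4833557  0.05395852 0.095     ]]
[[0.50134239 0.16584412 0.099     ]
 [0.48054785 0.04288906 0.099     ]] [[0.50136418 0.16924782 0.099     ]
 [0.48119322 0.04617248 0.099     ]]
```

View pics/crop0.png

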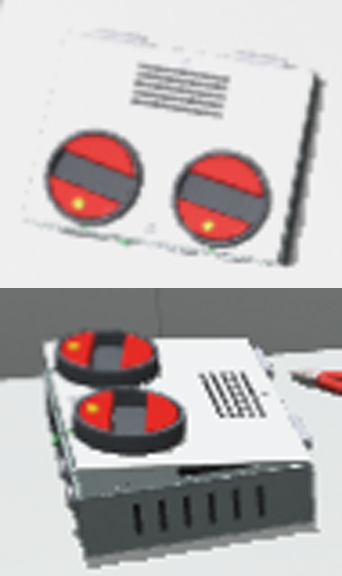

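The crop shows both slots tilted a little clockwise of the box's left-right line, with the yellow dots toward the robot, so both are nearly open. I'll measure the slot angle and work out the first move.

```bash
cat >>h.py <<'E'
T={"L":np.array([.4976,.1669]),"R":np.array([.4771,.0438])}
def rel(s,k,z):
    R=np.array(s["ee_rot"]);d=np.r_[T[k],z]-s["tcp_pos"];return (R.T@d*1000).round(1)
def slotang(c,b,z):
    m,cs=red(c,b,25); cs=sorted(cs,key=lambda q:-q[0][4])[:2]
    p=plane(c,[q[1] for q in cs],z); d=p[0]-p[1]; n=np.degrees(np.arctan2(d[1],d[0]))
    return (n+90)%180-90,p.mean(0)   # direction of slot normal vs world x, deg
E
python3 - <<'E'
from h import *
from station import r
C=dict(np.load("top0.npz"))
for b in([155,215,193,255],[193,222,230,260]): print(slotang(C,b,.0986))
h=cv2.cvtColor(C["pixels"],cv2.COLOR_RGB2HSV); m=(abs(h[...,0].astype(int)-28)<9)&(h[...,1]>120)&(h[...,2]>120)
ys,xs=np.nonzero(m[215:260,155:235]); print(plane(C,np.c_[xs+155,ys+215],.0986)[:,:2].round(3).tolist())
s=r.sense(); print(rel(s,"L",.15),s["joints"])
E
```

```text
(np.float64(-25.09904098164749), array([0.50118103, 0.16600966, 0.0986    ]))
(np.float64(-21.030817839129128), array([0.48073074, 0.04343643, 0.0986    ]))
[[0.475, 0.179], [0.475, 0.175], [0.472, 0.179], [0.472, 0.175], [0.455, 0.055], [0.455, 0.052], [0.452, 0.055]]
[416.5 304.8  83.2] [ 8.58622680e+01  2.20870996e+01  3.88546586e-01 -2.50835574e-02
 -6.84108345e+01 -1.48182216e+01]
```

>>> {"fn": "servo_tool", "kwargs": {"commands": [[[0.61, 36, 26, 0, 0, 0, 0], [0.61, 72, 52, 0, 0, 0, 0], [0.61, 108, 79, 0, 0, 0, 0], [0.61, 144, 105, 0, 0, 0, 0], [0.61, 180, 132, 0, 0, 0, 0]]]}}

```text
time_s: 0.6
tcp_pos: [0.3309, 0.406, 0.2332]
ee_rot: [[0.946, -0.324, -0.0], [-0.324, -0.946, -0.001], [-0.0, 0.001, -1.0]]
wrist_force: [1.5, 0.2, 0.1]
gripper_width: 0.629
gripper_force: 0.0
```

>>> {"fn": "servo_tool", "kwargs": {"commands": [[[0.61, 36, 26, 0, 0, 0, 0], [0.61, 72, 52, 0, 0, 0, 0], [0.61, 108, 79, 0, 0, 0, 0], [0.61, 144, 105, 0, 0, 0, 0], [0.61, 180, 132, 0, 0, 0, 0]]]}}

```text
time_s: 1.1
tcp_pos: [0.4582, 0.2228, 0.2334]
ee_rot: [[0.946, -0.325, -0.0], [-0.325, -0.946, -0.0], [-0.0, 0.0, -1.0]]
wrist_force: [1.0, 0.7, -0.1]
gripper_width: 0.392
gripper_force: 0.0
```

>>> {"fn": "servo_tool", "kwargs": {"commands": [[[0.61, 28, 20, 10, 0, 0, 0.02], [0.61, 56, 41, 20, 0, 0, 0.04], [0.61, 56, 41, 40, 0, 0, 0.04], [0.61, 56, 41, 60, 0, 0, 0.04], [0.61, 56, 41, 60, 0, 0, 0.04]]]}}

```text
time_s: 1.6
tcp_pos: [0.4955, 0.166, 0.1705]
ee_rot: [[0.931, -0.364, -0.007], [-0.364, -0.931, -0.003], [-0.005, 0.006, -1.0]]
wrist_force: [-0.1, -0.9, -0.0]
gripper_width: 0.394
gripper_force: 0.0
```

```bash
python3 - <<'E'
from h import *
from station import r
c=r.capture("wrist"); np.savez("w1.npz",**c); cv2.imwrite("pics/w1.png",c["pixels"][:,:,::-1])
s=r.sense(); print(rel(s,"L",.15),s["joints"],s["tcp_pos"],s["gripper_width"],s["time_s"],np.round(s["ee_rot"],3),s["wrist_force"])
E
```

```text
[ 0.9 -0.6 22.3] [ 3.63229856e+01  1.55224968e+01 -1.86829645e+01 -5.28764998e-03
 -5.60123037e+01  3.24108515e+01] [0.49658932 0.16677686 0.17230344] 0.3891811623656365 1.65 [[ 0.932 -0.363 -0.003]
 [-0.363 -0.932 -0.002]
 [-0.002  0.003 -1.   ]] [-0.80209328  0.02782621  0.47432086]
```

View pics/w1.png

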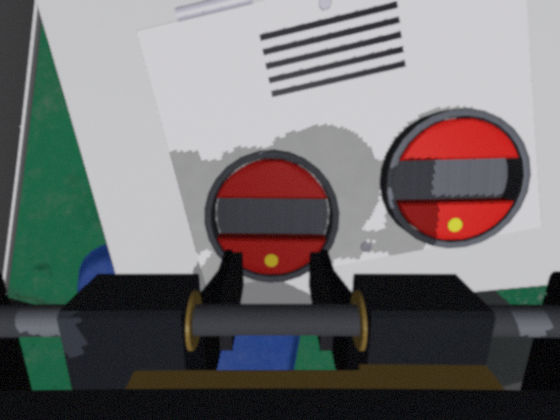

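The wrist view shows the left slot level with the tool, with its disc at (272,214) and the right disc at (455,178). I'll measure both from here.

```bash
python3 - <<'E'
from h import *
C=dict(np.load("w1.npz")); h=cv2.cvtColor(C["pixels"],cv2.COLOR_RGB2HSV)
m=(((h[...,0]<8)|(h[...,0]>172))&(h[...,1]>150)&(h[...,2]>60))
for b in([205,150,340,285],[380,105,532,248]):
    ys,xs=np.nonzero(m[b[1]:b[3],b[0]:b[2]]); e=cv2.fitEllipse(cv2.convexHull(np.c_[xs+b[0],ys+b[1]].astype(np.float32)))
    mm=np.zeros(m.shape,np.uint8); mm[b[1]:b[3],b[0]:b[2]]=m[b[1]:b[3],b[0]:b[2]]
    # slot edges: red-cheek inner boundary
    mid=int(e[0][1]); E=[]
    for side in(-1,1):
        q=[]
        for x in range(int(e[0][0])-30,int(e[0][0])+31):
            y=mid
            while not mm[y,x] : y+=side
            q.append((x,y-.5*side))
        E.append(plane(C,q,.0986))
    ang=[np.degrees(np.arctan2(*(np.polyfit(q[:,1],q[:,0],1)[0],1))) for q in E]
    print(e,plane(C,[e[0]],.0986),"slot x per y deg",ang)
E
```

```text
((271.2277526855469, 217.0448455810547), (115.27599334716797, 117.49467468261719), 101.80262756347656) [[0.50334105 0.1664037  0.0986    ]] slot x per y deg [np.float64(21.466933565411072), np.float64(21.976398380136132)]
((457.58892822265625, 178.51181030273438), (118.83200073242188, 131.20957946777344), 53.1212158203125) [[0.48373245 0.04416067 0.0986    ]] slot x per y deg [np.float64(20.19465276876611), np.float64(20.12821199534518)]
```

>>> {"fn": "servo_tool", "kwargs": {"commands": [[[0.61, 2, -1, 25, 0, 0, 0], [0.61, 2, -1, 45, 0, 0, 0], [0.61, 2, -1, 60, 0, 0, 0], [0.61, 2, -1, 68, 0, 0, 0], [0.61, 2, -1, 75, 0, 0, 0]]]}}

```text
time_s: 2.15
tcp_pos: [0.5002, 0.1684, 0.0991]
ee_rot: [[0.932, -0.361, 0.001], [-0.361, -0.932, 0.001], [0.001, -0.001, -1.0]]
wrist_force: [0.7, 0.3, -0.5]
gripper_width: 0.39
gripper_force: 0.0
```

>>> {"fn": "servo_tool", "kwargs": {"commands": [[[0.61, 0, 0, 4, 0, 0, 0], [0.61, 0, 0, 8, 0, 0, 0], [0.61, 0, 0, 12, 0, 0, 0], [0.61, 0, 0, 16, 0, 0, 0], [0.61, 0, 0, 18, 0, 0, 0]]]}}

```text
time_s: 2.65
tcp_pos: [0.4994, 0.168, 0.0806]
ee_rot: [[0.932, -0.362, -0.0], [-0.362, -0.932, 0.0], [-0.0, -0.0, -1.0]]
wrist_force: [-3.8, 1.9, 4.4]
gripper_width: 0.391
gripper_force: 2.3
```

```bash
python3 - <<'E'
from h import *
from station import r
c=r.capture("wrist"); d=r.capture("side"); cv2.imwrite("pics/w2.png",np.hstack([cv2.resize(c["pixels"],(400,300)),cv2.resize(d["pixels"][120:210,160:280],(400,300))])[:,:,::-1])
s=r.sense(); print(s["tcp_pos"],s["wrist_force"],s["gripper_width"])
E
```

```text
[0.4995034  0.16793999 0.08051581] [-2.39029917  2.21198288  2.37657456] 0.39446598220404955
```

View pics/w2.png

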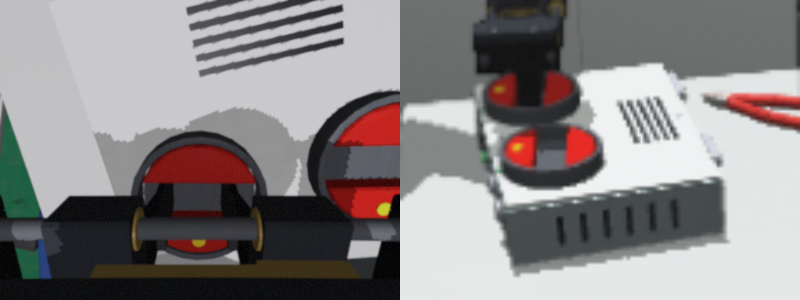

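Both fingers are in the left slot and the panel is almost shut. I'll press down a bit more.

>>> {"fn": "servo_tool", "kwargs": {"commands": [[[0.61, 0, 0, 1, 0, 0, 0], [0.61, 0, 0, 2, 0, 0, 0], [0.61, 0, 0, 3, 0, 0, 0], [0.61, 0, 0, 4, 0, 0, 0], [0.61, 0, 0, 4, 0, 0, 0]]]}}

```text
time_s: 3.25
tcp_pos: [0.4996, 0.1678, 0.0783]
ee_rot: [[0.932, -0.362, 0.001], [-0.362, -0.932, -0.0], [0.001, -0.0, -1.0]]
wrist_force: [-6.9, 2.0, 14.6]
gripper_width: 0.392
gripper_force: 7.4
```

>>> {"fn": "servo_tool", "kwargs": {"commands": [[[0.61, -1, 0, 0.5, 0, 0, 0], [0.61, -1, 0, 1, 0, 0, 0.1], [0.61, -1, 0, 1, 0, 0, 0.2], [0.61, -1, 0, 1, 0, 0, 0.3], [0.61, -1, 0, 1, 0, 0, 0.4]]]}}

```text
time_s: 3.75
tcp_pos: [0.4997, 0.1673, 0.0782]
ee_rot: [[0.716, -0.698, 0.002], [-0.698, -0.716, -0.001], [0.003, -0.001, -1.0]]
wrist_force: [-4.3, -3.7, 18.1]
gripper_width: 0.391
gripper_force: 9.0
```

>>> {"fn": "servo_tool", "kwargs": {"commands": [[[0.61, 0, 0, 0, 0, 0, 0.1], [0.61, 0, 0, 0, 0, 0, 0.2], [0.61, 0, 0, 0, 0, 0, 0.3], [0.61, 0, 0, 0, 0, 0, 0.4], [0.61, 0, 0, 0, 0, 0, 0.5]]]}}

```text
time_s: 4.25
tcp_pos: [0.4996, 0.1667, 0.0782]
ee_rot: [[0.294, -0.956, 0.002], [-0.956, -0.294, -0.003], [0.003, -0.001, -1.0]]
wrist_force: [-3.4, -6.2, 18.7]
gripper_width: 0.386
gripper_force: 9.3
```

>>> {"fn": "servo_tool", "kwargs": {"commands": [[[0.61, 0, 0, 0, 0, 0, 0.1], [0.61, 0, 0, 0, 0, 0, 0.2], [0.61, 0, 0, 0, 0, 0, 0.3], [0.61, 0, 0, 0, 0, 0, 0.4], [0.61, 0, 0, 0, 0, 0, 0.5]]]}}

```text
time_s: 4.75
tcp_pos: [0.4995, 0.1665, 0.0782]
ee_rot: [[-0.201, -0.98, 0.002], [-0.98, 0.201, -0.003], [0.002, -0.002, -1.0]]
wrist_force: [-4.3, -3.5, 17.0]
gripper_width: 0.39
gripper_force: 8.7
```

>>> {"fn": "servo_tool", "kwargs": {"commands": [[[0.61, 0, 0, 0, 0, 0, 0.06], [0.61, 0, 0, 0, 0, 0, 0.12], [0.61, 0, 0, 0, 0, 0, 0.16], [0.61, 0, 0, 0, 0, 0, 0.16], [0.61, 0, 0, 0, 0, 0, 0.16]]]}}

```text
time_s: 5.25
tcp_pos: [0.4999, 0.1669, 0.0782]
ee_rot: [[-0.342, -0.94, 0.003], [-0.94, 0.342, -0.004], [0.003, -0.004, -1.0]]
wrist_force: [-4.0, -5.6, 17.0]
gripper_width: 0.39
gripper_force: 37.0
```

```bash
python3 - <<'E'
from h import *
from station import r
s=r.sense(); R=np.array(s["ee_rot"]);print(s["tcp_pos"],s["wrist_force"],s["moment"],np.degrees(np.arctan2(R[1,0],R[0,0])),s["joints"])
E
```

```text
[0.49989361 0.16694979 0.07821825] [-3.98882746 -5.6041476  16.97578989] [-1.31666951  1.19888226  1.92202181] -110.01976881428767 [ 36.26972215  22.37358251 -24.93275068   0.38102348 -42.69822986
 -56.5692571 ]
```

The moment shows the left fastener is against its stop. I'll relax the turn and lift out.

>>> {"fn": "servo_tool", "kwargs": {"commands": [[[0.61, 0, 0, 0, 0, 0, -0.08], [0.61, 0, 0, 0, 0, 0, -0.15], [0.61, 0, 0, -8, 0, 0, -0.15], [0.61, 0, 0, -30, 0, 0, -0.15], [0.61, 0, 0, -75, 0, 0, -0.15]]]}}

```text
time_s: 5.75
tcp_pos: [0.4968, 0.1667, 0.1478]
ee_rot: [[-0.21, -0.978, -0.007], [-0.978, 0.21, -0.004], [0.006, 0.006, -1.0]]
wrist_force: [0.5, 1.3, 0.1]
gripper_width: 0.387
gripper_force: 0.0
```

>>> {"fn": "servo_tool", "kwargs": {"commands": [[[0.61, 0, 0, -30, 0, 0, -0.15], [0.61, 25, -5, -30, 0, 0, -0.3], [0.61, 50, -10, -30, 0, 0, -0.45], [0.61, 80, -15, -30, 0, 0, -0.6], [0.61, 120, -20, -30, 0, 0, -0.75]]]}}

```text
time_s: 6.25
tcp_pos: [0.4937, 0.0465, 0.1802]
ee_rot: [[0.519, -0.855, 0.001], [-0.855, -0.519, 0.0], [0.0, -0.001, -1.0]]
wrist_force: [1.6, -1.1, -0.1]
gripper_width: 0.387
gripper_force: 0.0
```

```bash
python3 - <<'E'
from h import *
from station import r
c=r.capture("wrist"); np.savez("w3.npz",**c); d=r.capture("side"); cv2.imwrite("pics/w3.png",np.hstack([cv2.resize(c["pixels"],(400,300)),cv2.resize(d["pixels"][120:210,160:280],(400,300))])[:,:,::-1])
s=r.sense(); R=np.array(s["ee_rot"]);T["R"]=np.array([.479,.044]);print(s["tcp_pos"],np.degrees(np.arctan2(R[1,0],R[0,0])),rel(s,"R",.15))
E
```

```text
[0.49228672 0.04382839 0.17997831] -59.30451648070865 [-6.9 11.3 30. ]
```

View pics/w3.png

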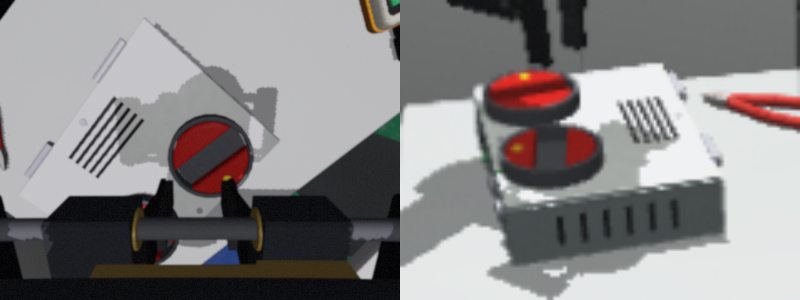

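The left fastener is locked and the panel stays shut. Now I'll line up over the right one, at about −20° yaw.

>>> {"fn": "servo_tool", "kwargs": {"commands": [[[0.61, -2, 4, 0, 0, 0, -0.137], [0.61, -4, 8, 0, 0, 0, -0.274], [0.61, -7, 11, 0, 0, 0, -0.411], [0.61, -7, 11, 0, 0, 0, -0.548], [0.61, -7, 11, 0, 0, 0, -0.685]]]}}

```text
time_s: 6.85
tcp_pos: [0.4805, 0.0478, 0.1802]
ee_rot: [[0.942, -0.337, 0.0], [-0.337, -0.942, 0.0], [0.0, -0.0, -1.0]]
wrist_force: [-0.2, -0.7, 0.1]
gripper_width: 0.392
gripper_force: 0.0
```

```bash
python3 - <<'E'
from h import *
from station import r
c=r.capture("wrist"); cv2.imwrite("pics/w4.png",c["pixels"][:,:,::-1])
s=r.sense(); R=np.array(s["ee_rot"]);T["R"]=np.array([.479,.044]);print(s["tcp_pos"],np.degrees(np.arctan2(R[1,0],R[0,0])),rel(s,"R",.079))
E
```

```text
[0.48051242 0.04781574 0.18024346] -19.45412711080503 [ -0.2   4.1 101.2]
```

View pics/w4.png

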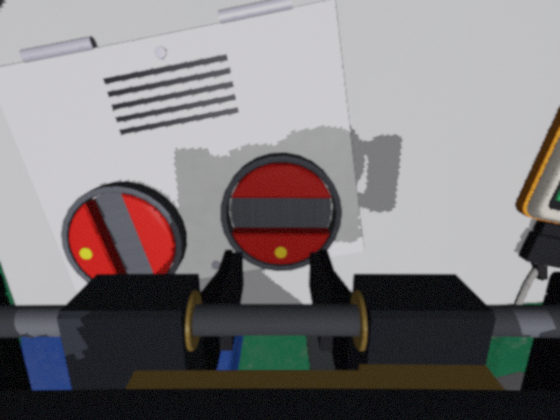

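>>> {"fn": "servo_tool", "kwargs": {"commands": [[[0.61, 0, 2, 25, 0, 0, 0], [0.61, 0, 2, 50, 0, 0, 0], [0.61, 0, 2, 72, 0, 0, 0], [0.61, 0, 2, 86, 0, 0, 0], [0.61, 0, 2, 92, 0, 0, 0]]]}}

```text
time_s: 7.4
tcp_pos: [0.4789, 0.0455, 0.0869]
ee_rot: [[0.939, -0.343, -0.003], [-0.343, -0.939, -0.001], [-0.002, 0.002, -1.0]]
wrist_force: [-0.6, -0.6, -0.4]
gripper_width: 0.393
gripper_force: 0.0
```

>>> {"fn": "servo_tool", "kwargs": {"commands": [[[0.61, 0, 0, 4, 0, 0, 0], [0.61, 0, 0, 8, 0, 0, 0], [0.61, 0, 0, 11, 0, 0, 0], [0.61, 0, 0, 13, 0, 0, 0], [0.61, 0, 0, 13, 0, 0, 0]]]}}

```text
time_s: 7.9
tcp_pos: [0.4801, 0.0459, 0.0782]
ee_rot: [[0.94, -0.34, 0.002], [-0.34, -0.94, 0.0], [0.002, -0.001, -1.0]]
wrist_force: [-5.7, 1.2, 17.4]
gripper_width: 0.393
gripper_force: 8.2
```

Seated on the slot floor with 17 N. Now I'll turn it.

>>> {"fn": "servo_tool", "kwargs": {"commands": [[[0.61, -1, 1, 0, 0, 0, 0.1], [0.61, -1, 1, 0, 0, 0, 0.2], [0.61, -1, 1, 0, 0, 0, 0.3], [0.61, -1, 1, 0, 0, 0, 0.4], [0.61, -1, 1, 0, 0, 0, 0.5]]]}}

```text
time_s: 8.4
tcp_pos: [0.4805, 0.0448, 0.0783]
ee_rot: [[0.66, -0.751, 0.005], [-0.751, -0.66, -0.0], [0.004, -0.004, -1.0]]
wrist_force: [-0.1, -4.4, 12.1]
gripper_width: 0.388
gripper_force: 5.6
```

>>> {"fn": "servo_tool", "kwargs": {"commands": [[[0.61, 0, 0, 0, 0, 0, 0.1], [0.61, 0, 0, 0, 0, 0, 0.2], [0.61, 0, 0, 0, 0, 0, 0.3], [0.61, 0, 0, 0, 0, 0, 0.4], [0.61, 0, 0, 0, 0, 0, 0.5]]]}}

```text
time_s: 8.9
tcp_pos: [0.4802, 0.0438, 0.0783]
ee_rot: [[0.219, -0.976, 0.004], [-0.976, -0.219, -0.002], [0.003, -0.004, -1.0]]
wrist_force: [0.9, -9.2, 11.6]
gripper_width: 0.388
gripper_force: 5.9
```

>>> {"fn": "servo_tool", "kwargs": {"commands": [[[0.61, 0, 0, 0, 0, 0, 0.1], [0.61, 0, 0, 0, 0, 0, 0.2], [0.61, 0, 0, 0, 0, 0, 0.3], [0.61, 0, 0, 0, 0, 0, 0.4], [0.61, 0, 0, 0, 0, 0, 0.45]]]}}

```text
time_s: 9.4
tcp_pos: [0.4798, 0.0438, 0.0783]
ee_rot: [[-0.226, -0.974, 0.003], [-0.974, 0.226, -0.002], [0.001, -0.004, -1.0]]
wrist_force: [-1.5, -3.8, 13.1]
gripper_width: 0.39
gripper_force: 6.5
```

>>> {"fn": "servo_tool", "kwargs": {"commands": [[[0.61, 0, 0, 0, 0, 0, 0.06], [0.61, 0, 0, 0, 0, 0, 0.1], [0.61, 0, 0, 0, 0, 0, 0.13], [0.61, 0, 0, 0, 0, 0, 0.13], [0.61, 0, 0, 0, 0, 0, 0.13]]]}}

```text
time_s: 9.9
tcp_pos: [0.4801, 0.0445, 0.0783]
ee_rot: [[-0.34, -0.94, 0.004], [-0.94, 0.34, -0.002], [0.001, -0.005, -1.0]]
wrist_force: [-1.6, -5.1, 11.5]
gripper_width: 0.396
gripper_force: 33.6
```

```bash
python3 - <<'E'
from h import *
from station import r
s=r.sense(); R=np.array(s["ee_rot"]);print(s["tcp_pos"],s["wrist_force"],s["moment"],np.degrees(np.arctan2(R[1,0],R[0,0])))
E
```

```text
[0.48011876 0.04448411 0.07829259] [-1.55585967 -5.05903922 11.53727296] [-1.22437598  0.38710723  1.82177935] -109.88818218579257
```

At its stop. I'll back off and lift clear.

>>> {"fn": "servo_tool", "kwargs": {"commands": [[[0.61, 0, 0, 0, 0, 0, -0.08], [0.61, 0, 0, 0, 0, 0, -0.14], [0.61, 0, 0, -8, 0, 0, -0.14], [0.61, 0, 0, -30, 0, 0, -0.14], [0.61, 0, 0, -75, 0, 0, -0.14]]]}}

```text
time_s: 10.4
tcp_pos: [0.4759, 0.0442, 0.149]
ee_rot: [[-0.217, -0.976, -0.007], [-0.976, 0.217, -0.002], [0.004, 0.007, -1.0]]
wrist_force: [1.1, 0.1, 0.3]
gripper_width: 0.389
gripper_force: 0.0
```

>>> {"fn": "servo_tool", "kwargs": {"commands": [[[0.61, 0, 20, -50, 0, 0, 0], [0.61, 0, 50, -90, 0, 0, 0], [0.61, 0, 80, -110, 0, 0, 0], [0.61, 0, 80, -110, 0, 0, 0], [0.61, 0, 80, -110, 0, 0, 0]]]}}

```text
time_s: 10.9
tcp_pos: [0.3998, 0.0624, 0.2615]
ee_rot: [[-0.215, -0.977, 0.002], [-0.977, 0.215, 0.002], [-0.002, -0.002, -1.0]]
wrist_force: [0.2, -0.2, -0.6]
gripper_width: 0.387
gripper_force: 0.0
```

```bash
python3 - <<'E'
from h import *
from station import r
c=r.capture("wrist"); d=r.capture("side"); cv2.imwrite("pics/w5.png",np.hstack([cv2.resize(c["pixels"],(400,300)),cv2.resize(d["pixels"][120:210,160:280],(400,300))])[:,:,::-1])
s=r.sense();print(s["tcp_pos"],s["wrist_force"])
E
```

```text
[0.4000236  0.06205206 0.25987318] [ 0.6798299   0.10216685 -0.62949768]
```

View pics/w5.png

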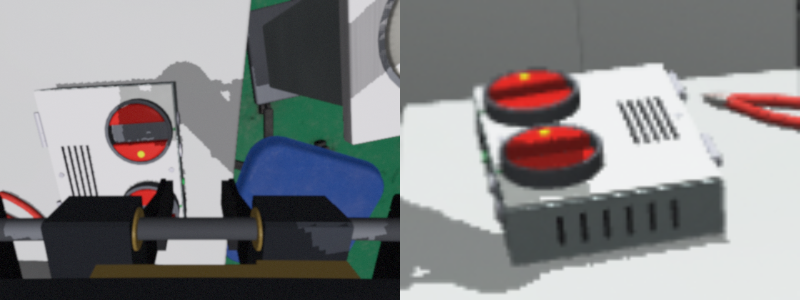

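Both slots now lie fore-and-aft with the yellow dots to the left, the panel is shut and the arm is clear. I'll hand the job in.

```bash
python3 -c "
from station import r
print(r.finish_job())"
```

```text
the job is handed in; nothing more can be done
None
```

I pressed the panel shut, turned both fasteners clockwise to their stops and handed the job in at about 11 s of the 58 s; the last picture shows the panel locked and the arm clear, but the hand-in gave no verdict.

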